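Clamp the drilled block with the preset torque wrench

TASK

Slide the drilled aluminium block on the fixture plate square and flush against the steel fence, so that it stays under the clamp strap. Then tighten the clamp nut by pushing the torque wrench's handle clockwise (seen from above) until it clicks: stop at the first click, do not force it further, let the handle spring back and leave the wrench on the nut. Do not disturb the other tools and parts.

Things in the scene. Friction and masses are not known exactly. Their poses are not given: they have to be found in the camera images.
- fixture: Dark iron T-slotted plate, fixed to the bench, 260 (x) by 300 (y) by 20 mm. Origin at bench level on the vertical axis of the clamp stud; the plate spans x -130 to 130, y -190 to 110. The strap lies along y over the stud, toe at y -90, top 76 mm above the bench; its heel is on a stepped block at y 48 to 93. The nut is inside the wrench's socket.
- fence_face (a point): Middle of the fence's working face, which looks to the fixture's -y and is 140 mm long (along the fixture's x), rising 18 mm above the plate (to 38 mm above the bench). Axes as the fixture's. In the fixture's frame the face lies at y -45 mm.
- block_center (a point): Centre of the loose drilled aluminium block, 100 (its x) by 60 (its y) by 40 mm high, about 0.65 kg, with holes in its top and long sides; it lies on the plate (its centre 40 mm above the bench) 14 to 35 mm short of the fence on the fence's -y side, slightly askew, under the strap's toe. Flush on the fence, this centre is 30 mm from the fence's face (fixture y -75 mm).
- nut_axis (a point): Point on the vertical axis of the clamp nut, stud and wrench head, 135 mm above the bench, at the height of the wrench's handle. Its x axis points from the nut out along the wrench. The wrench head is 35 mm across and its top, with the reversing lever, is 152 mm above the bench.
- grip (a point): Middle of the torque wrench's dark knurled round grip: 25 mm thick, 92 mm long, level, 135 mm above the bench, 180 mm from the nut axis. Its x axis points outward along the handle (wrench end 241 mm from the nut axis). Pushed clockwise seen from above, the nut first turns easily (2 to 4 N at the grip while moving, near 0 when paused) through an unknown 0.4 to 0.9 rad, until it is tight.
- click (a joint): Give (rad) of the handle in the wrench's clutch, about a vertical pin 35 mm from the nut axis: 0 at rest. Once the nut is tight the push at the grip rises to about 11 N and the wrench clicks: the handle breaks away (this passes 0.02) and the push falls towards 2 N. Hard stop at 0.10, about 14 mm of grip travel past the break. Springs back to 0 when let go.
- overtight (a joint): Angle (rad) by which the nut has been forced past its set torque: 0 at the start; grows only if the handle is pushed on, with about 19 N at the grip, against its hard stop after the click.
- strap: The clamp strap, plain steel bar with a slot, 148 mm long, 32 mm wide, 14 mm thick; it comes down by less than 2 mm as the nut turns and presses on the block only when the nut is tight. Origin on the stud axis, at its underside.
- block: The drilled block itself; origin at the centre of its underside.
- sleeve_center (a point): Bystander: centre of a perforated aluminium sleeve, 44 mm across, 70 mm high, standing.
- file: Bystander: flat file with a wooden handle, 300 mm long, lying along its x.
- screwdriver: Bystander: screwdriver with a wooden handle, 190 mm long, lying along its x.
- caliper: Bystander: steel vernier caliper, 210 mm long, lying flat along its x.
- oiler_center (a point): Bystander: oil can 68 mm across with a thin spout, 150 mm high in all; the point is 40 mm above its foot.
- hardware_box: Bystander: open wooden box of nuts, 130 by 100 by 45 mm.
- spare_step: Bystander: small stepped clamping block, 30 by 40 by 40 mm high, standing on the plate's far left corner area.
- parallel: Bystander: steel parallel bar, 16 by 110 by 22 mm, lying on the plate beyond the block.
There are look-alikes about, which are no part of the job. What is shaped like the block but orange or red is not meant.

How it is judged:
On the way, in this order (a step that is already met when the one before it is completed fails the run):
1. the block is flush against the fence, under the strap (y of block_center in the frame of fixture above -0.0775 m and angle between the x axis of block_center and the x axis of fixture, either way round below 0.035 rad and x of block_center in the frame of fixture between -0.03 and 0.03 m), for 0.2 s.
2. the torque wrench clicks (its handle breaks away at the set torque) (value of joint click above 0.02 rad).
At the end, for the whole second after the job is handed in: The block rests within 2.5 mm of the fence's face, square to it within 2 degrees and within 30 mm of the strap's middle along the fence; the strap presses on it with over 4 N; the wrench's handle has sprung back (under 0.02 rad); the nut is overtightened by less than 0.03 rad (all of step 1 and contact force between strap and block above 4 N and value of joint click below 0.02 rad and value of joint overtight below 0.03 rad and linear speed of block below 0.01 m/s); the robot touches nothing.
It fails at once if the wrench is pushed on past its click and overtightens the nut by more than 0.03 rad (value of joint overtight above 0.03 rad).
It fails at once if the nut is torqued to the click before the block is against the fence (value of joint click above 0.02 rad and not (y of block_center in the frame of fixture above -0.0775 m and angle between the x axis of block_center and the x axis of fixture, either way round below 0.035 rad and x of block_center in the frame of fixture between -0.03 and 0.03 m)).
It fails at once if a bystander is moved by more than 30 mm (distance of any of sleeve_center, file, screwdriver, caliper, oiler_center, hardware_box, spare_step, parallel from where it was at the start of the episode above 0.03 m).
It also fails if it takes over 54 s, if anything falls off the work surface, if the arm or the gripper's body presses on something with over 40 N, if the wrist force passes 120 N, or if a joint passes its speed limit or range.

ROBOT

A 7-joint arm with a two-finger parallel gripper is mounted at the origin on the work surface. World frame = base frame: x ahead of the robot, y to its left, z up, the work surface at z = 0. Lengths are in m, angles in rad, forces in N, time in s.
With the tool pointing down it reaches from about 0.4 to 0.85 m from the base axis. Payload 4.4 kg.
Tool frame: the origin (TCP) lies at the very end of the fingers, on their centre line; the grasp point (between the pads) lies bot.grip_point_offset behind it (bot.grip_point_offset is the distance from the TCP to the grasp point, in m); z points along the fingers, y is the direction in which the jaws open and shut (so a half turn about z gives the same grasp; the last joint's range is limited). The gripper opens to 94 mm and grips with 3 to 60 N. Pads are 16 mm wide; open, the fingers measure 119 mm over their backs; the gripper's body (75 mm by 177 mm) begins 78 mm behind the grasp point.
Start: joints at [1.157, 0.628, 0.038, 1.517, -0.027, 0.996, -0.02], TCP at [0.222, -0.611, 0.184] pointing down, gripper open.
Joint ranges: [-3.06, 3.06], [-0.37, 2.12], [-1.25, 1.32], [0.18, 2.47], [-1.1, 4.24], [0.23, 1.98], [-2.94, 2.94]. Speed limits (rad/s): [2.57, 2.57, 3.14, 3.14, 3.14, 3.14, 3.14].

INTERFACE

Orientations are given as a unit quaternion [w, x, y, z].
In Python, from bench import state, imaging, ticket, bot gives the robot as it stands. The module is installed in compiled form; this text tells all that it offers.
- The arm moves only by the shell command python3 -m pendant 'ROWS' [FORCE]. ROWS is JSON, one flat list of numbers, 5 for each row, row after row: the closure, from -1 (fully open) to 1 (shut), then the shift along the world's x, y, z in units of 2 cm (1.0 is 2 cm), then the turn about the world's z in units of 8 degrees (1.0 is 8 degrees). A call has 1 to 5 rows; each row shifts and turns the commanded pose from where the row before left it; what a row does not reach is not made up. A row lasts 1/8 s, in which the tool goes at most 62.5 mm and 10.7 degrees, less where a joint would pass 70% of its speed; a pose out of reach is approached as far as the arm can. A call with a number of a shift or a turn outside -1 to 1 is refused whole. A call with a gripper value outside its range is refused whole. The fingers move at their own pace and stop on an object; FORCE is the grip in N (left out, the last holds). Time passes only in rows, so rows that do not move let the fingers close. It gives the time, the measured TCP pose, the force and the opening at its end, in the units of the state.
- state(): the state, without advancing time (a new reading comes with each control period).
- imaging.snapshot(name): name is "side" or "top"; returns a dict with "pixels" (384x512x3 uint8, red, green, blue), "depth" (384x512 float32, m along the optical axis (not along the pixel's ray), 0 where there is no reading), "intrinsics" (3x3 intrinsics, pixels), "R" (3x3) and "t" (3): a world point X has camera coordinates R X + t. Camera axes: x right, y down, z forward; pixel columns grow to the right and rows downward; lengths in m; the calibration is good to about 2 mm. A picture is of the moment at which its call begins.
- ticket.job_done(): hands the job in, once; it reports no verdict.
The state is a dict: "clock": time; "q": joint angles; "dq": joint speeds; "effort": joint torques, N m; "tcp_pos": TCP position; "tool_rot": TCP orientation; "force": force on the tool from outside, world axes, zero at the start; "moment": the same for the moment, N m; "finger_gap": finger opening in m.
Only numpy, scipy, OpenCV 4.12 (cv2) and the standard library are available. Lean on these libraries where they do the work, as an engineer would, in place of code of your own. Each camera call takes 0.05 s, during which the arm holds its last target.

## Working session

There is one attempt and no reset: what is moved stays moved. The work goes in short steps, Python scripts to look and compute and a shell command to move; the robot and the scene stay as the last step left them, time stands still between calls to the robot, and variables do not carry over. Pictures are saved under pics/ and viewed, and the job is handed in when it is done.

```bash
mkdir -p pics; python3 - <<'E'
from bench import state, imaging, ticket, bot
import cv2,numpy as np
for n in ("top","side"):
    s=imaging.snapshot(n); np.savez(f"{n}0.npz",**s)
    cv2.imwrite(f"pics/{n}0.png",cv2.resize(s["pixels"][:,:,::-1],(800,600),interpolation=cv2.INTER_CUBIC))
    print(n,s["intrinsics"].tolist(),s["R"].round(4).tolist(),s["t"].round(4).tolist())
st=state();print(st, bot.grip_point_offset)
E
```

```text
top [[444.0723299753168, 0.0, 250.96984251289012], [0.0, 444.0723299753168, 189.81919368063336], [0.0, 0.0, 1.0]] [[0.0222, -0.9998, -0.0018], [-0.988, -0.0216, -0.1531], [0.153, 0.0052, -0.9882]] [-0.0064, 0.5814, 1.336]
side [[488.15044034827787, 0.0, 252.46264078902888], [0.0, 488.15044034827787, 193.7039474097731], [0.0, 0.0, 1.0]] [[-0.8777, -0.4793, 0.0024], [-0.2464, 0.4469, -0.86], [0.4111, -0.7554, -0.5103]] [0.5112, 0.2413, 1.2918]
{'clock': 0.1, 'q': array([ 1.15722304,  0.62921022,  0.03843085,  1.51822968, -0.02694068,
        0.99629786, -0.01999276]), 'dq': array([ 0.00024817, -0.00094642,  0.0017398 , -0.00156742,  0.00065821,
        0.00094495, -0.00021147]), 'effort': array([ 4.57769085e-03, -5.50784969e+01,  1.14799954e+00, -1.87114173e+01,
       -5.21352317e-02,  1.92938367e-02,  5.22136088e-05]), 'tcp_pos': array([ 0.22133436, -0.61050667,  0.18348626]), 'tool_rot': array([-7.96394928e-04,  9.84914979e-01,  1.73037052e-01, -1.67635646e-04]), 'force': array([ 0.82018868,  0.47312054, -0.89133939]), 'moment': array([-0.051581  , -0.02113199,  0.04346049]), 'finger_gap': 0.09410154162698116} 0.0188
```

View pics/top0.png

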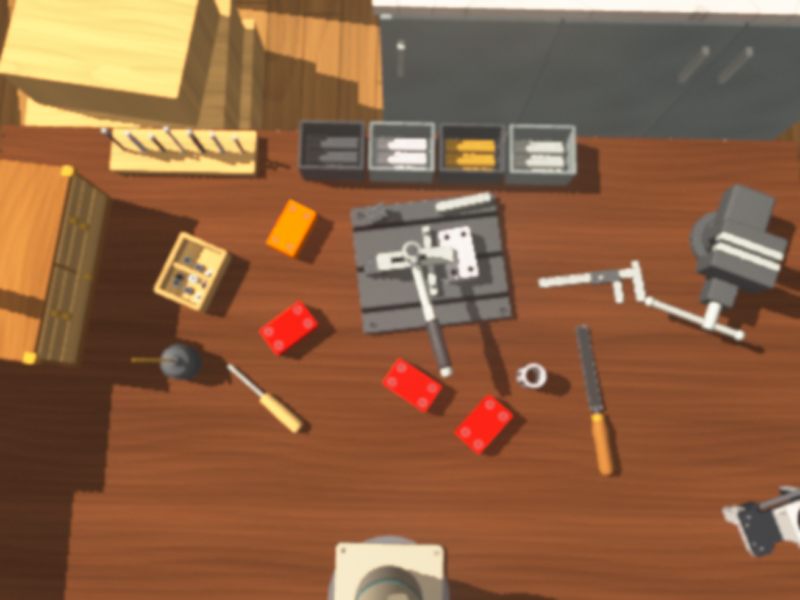

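View pics/side0.png

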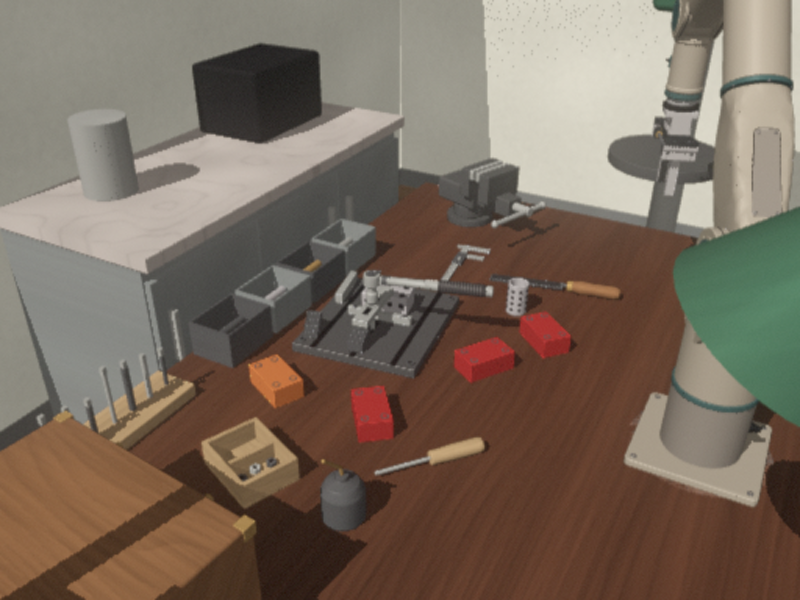

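```bash
cat > h.py <<'E'
import numpy as np,cv2
def pts(s):
    K,R,t,d=s["intrinsics"],s["R"],s["t"],s["depth"]
    v,u=np.mgrid[:d.shape[0],:d.shape[1]]
    c=np.stack([(u-K[0,2])/K[0,0]*d,(v-K[1,2])/K[1,1]*d,d],-1)
    P=(c-t)@R; P[d==0]=np.nan
    return P
def ray(s,uv,z):
    K,R,t=s["intrinsics"],s["R"],s["t"]
    o=-R.T@t; uv=np.atleast_2d(uv).astype(float)
    d=np.c_[(uv[:,0]-K[0,2])/K[0,0],(uv[:,1]-K[1,2])/K[1,1],np.ones(len(uv))]@R
    return o+d*((z-o[2])/d[:,2])[:,None]
def proj(s,X):
    c=np.atleast_2d(X)@s["R"].T+s["t"]; p=c@s["intrinsics"].T; return p[:,:2]/p[:,2:]
E
python3 - <<'E'
import numpy as np,cv2
from h import *
s=dict(np.load("top0.npz")); P=pts(s); im=s["pixels"].astype(int)
# plate: height mask
z=P[...,2]; roi=np.zeros(z.shape,bool); roi[110:245,205:345]=1
m=(roi&(z>0.010)&(im.max(2)<140)).astype(np.uint8)
m2=(roi&(z>0.010)).astype(np.uint8)
sat=(im.max(2)-im.min(2)); m3=(roi&(sat<35)).astype(np.uint8)
for n,mm in (("z",m2),("sat",m3)):
    cs,_=cv2.findContours(mm,0,2); c=max(cs,key=cv2.contourArea); print(n,cv2.contourArea(c),cv2.minAreaRect(c))
    cv2.imwrite(f"pics/m_{n}.png",cv2.resize(mm[100:250,195:355]*255,None,fx=4,fy=4,interpolation=0))
c=s["pixels"][100:250,195:345,::-1]
cv2.imwrite("pics/crop0.png",cv2.resize(c,(600,600),interpolation=cv2.INTER_CUBIC))
s2=dict(np.load("side0.npz"))
cv2.imwrite("pics/crop0s.png",cv2.resize(s2["pixels"][160:250,180:330,::-1],(800,480),interpolation=cv2.INTER_CUBIC))
E
```

```text
z 7618.5 ((276.3314514160156, 183.25823974609375), (114.43314361572266, 95.84256744384766), 84.47245788574219)
sat 7618.0 ((277.453369140625, 182.99050903320312), (113.5025634765625, 95.00161743164062), 83.0887680053711)
```

View pics/crop0.png

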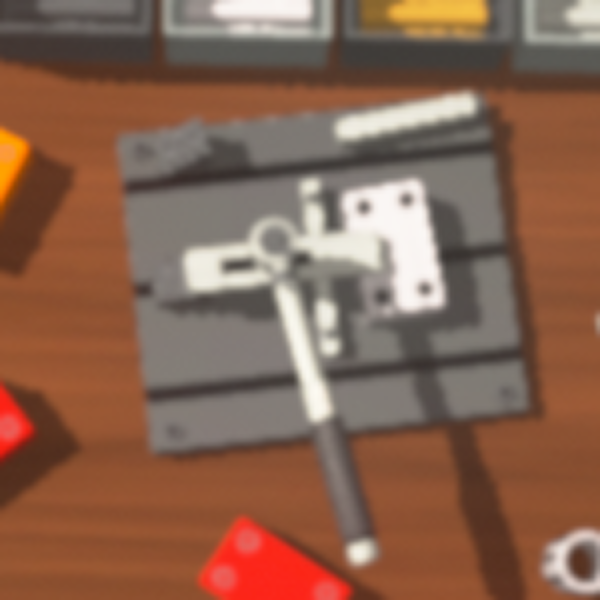

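View pics/m_sat.png

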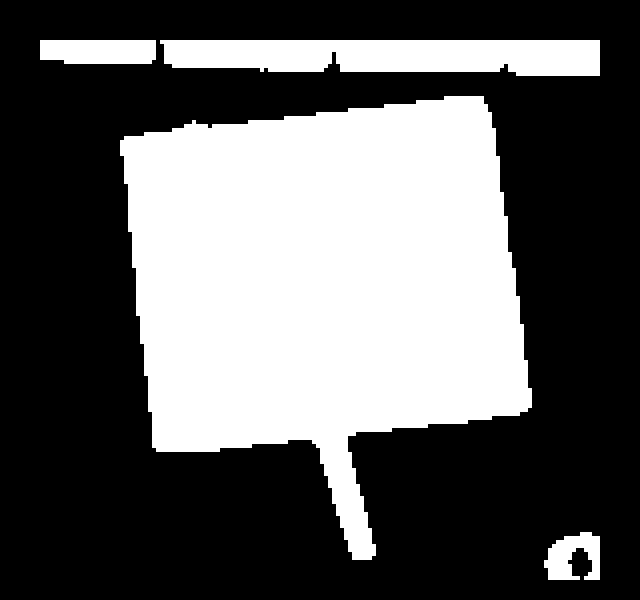

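View pics/crop0s.png

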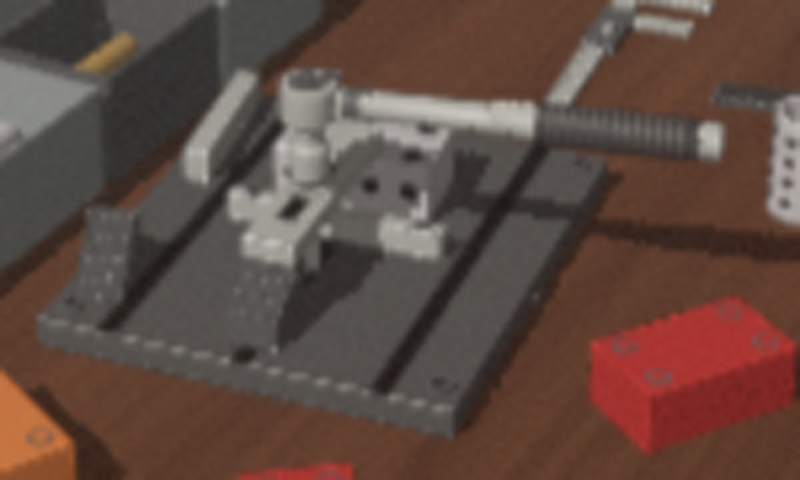

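```bash
python3 - <<'E'
import numpy as np,cv2
from h import *
s=dict(np.load("top0.npz")); P=pts(s); im=s["pixels"].astype(int)
z=P[...,2]; roi=np.zeros(z.shape,bool); roi[118:216,220:345]=1
m=roi&(abs(z-0.02)<0.007)
xy=P[m][:,:2]*1000
r=cv2.minAreaRect(xy.astype(np.float32)); print("plate",m.sum(),np.median(z[m]),r,cv2.boxPoints(r).round(1).tolist())
sat=(im.max(2)-im.min(2))
roi[:]=0; roi[140:182,278:310]=1
m=roi&(abs(z-0.06)<0.005)
r=cv2.minAreaRect((P[m][:,:2]*1000).astype(np.float32)); print("block",m.sum(),np.median(z[m]),r,cv2.boxPoints(r).round(1).tolist())
# manual corners via crop/4
cr=lambda L:[(195+u/4-.375,100+v/4-.375) for u,v in L]
print("blk manual",(ray(s,cr([(342,194),(420,180),(445,303),(366,316)]),0.06)*1000).round(1).tolist())
print("plate manual",(ray(s,cr([(118,133),(485,95),(530,410),(153,447)]),0.02)*1000).round(1).tolist())
print("head",(ray(s,cr([(275,242)]),0.152)*1000).round(1).tolist())
print("handle",(ray(s,cr([(277,242),(318,410),(347,490),(362,552)]),0.147)*1000).round(1).tolist())
m=roi*0>1; m=(z>0.10); m[:120]=0;m[255:]=0;m[:,:250]=0;m[:,300:]=0
p=P[m]; print("wrench pts",m.sum(),(p[:,:3].min(0)*1000).round(),(p.max(0)*1000).round())
for k in (0.132,0.14,0.15): pass
hh=p[p[:,2]<0.150]; q=np.polyfit(hh[:,0],hh[:,1],1); print("line y=a x+b",q)
hd=p[p[:,2]>0.148]; print("head",hd.mean(0),len(hd))
E
```

```text
plate 5396 0.02010046452634366 ((661.3924560546875, -66.17961120605469), (261.2605285644531, 300.9772644042969), 7.996784687042236) [[511.1000061035156, 64.69999694824219], [553.0, -233.39999389648438], [811.7000122070312, -197.0], [769.7999877929688, 101.0]]
block 510 0.05998063026559058 ((671.0321655273438, -119.11833953857422), (100.93950653076172, 63.80067825317383), 11.795636177062988) [[615.0999755859375, -98.19999694824219], [628.0999755859375, -160.6999969482422], [727.0, -140.0], [713.9000244140625, -77.5999984741211]]
blk manual [[712.6, -81.6, 60.0], [725.2, -142.4, 60.0], [627.9, -162.2, 60.0], [616.4, -101.3, 60.0]]
plate manual [[769.4, 97.4, 20.0], [807.6, -198.8, 20.0], [551.3, -234.2, 20.0], [515.5, 61.9, 20.0]]
head [[652.6, -28.1, 152.0]]
handle [[653.7, -29.6, 147.0], [531.4, -61.2, 147.0], [474.5, -82.6, 147.0], [430.9, -93.7, 147.0]]
wrench pts 674 [ 424. -103.  128.] [672. -10. 157.]
line y=a x+b [ 0.30016358 -0.22275922]
head [ 0.56488439 -0.05331641  0.14997364] 115
```

The candidates in the 800x600 top view are:
- white drilled block at (460,252), partly under the strap
- orange look-alike at (293,229)
- red look-alikes at (289,328), (413,385) and (484,425)

I choose the white one. The close crop shows it under the strap toe, right of the fence, skewed about 4° and about 20 mm short. The handle runs from the nut at (412,250) down to (446,372), so clockwise means pushing it towards +y.

```bash
python3 -m pendant '[-0.3,1,0.93,0.3,0.42, -0.3,1,0.93,0.3,0.42, -0.3,1,0.93,0.3,0.42, -0.3,1,0.93,0.3,0.42, -0.3,1,0.93,0.3,0.42]' 20
python3 -m pendant '[-0.3,1,0.93,0,0.42, -0.3,1,0.93,0,0.42, -0.3,1,0.93,0,0.42, -0.3,1,0.93,0,0.42, -0.3,1,0.93,0,0.42]'
```

```text
clock: 0.72
tcp_pos: [0.3234, -0.5165, 0.215]
tool_rot: [0.0, 0.948, 0.317, 0.0]
force: [0.5, 0.4, -0.7]
finger_gap: 0.0611
clock: 1.35
tcp_pos: [0.4228, -0.4238, 0.2141]
tool_rot: [-0.0, 0.892, 0.452, -0.0]
force: [-0.1, 0.1, -0.2]
finger_gap: 0.0611
```

```bash
python3 -m pendant '[-0.3,1,0.94,0,0.43, -0.3,1,0.94,0,0.43, -0.3,1,0.94,0,0.43, -0.3,1,0.94,0,0.43, -0.3,1,0.94,0,0.43]'
python3 -m pendant '[-0.3,1,0.94,0,0.43, -0.3,1,0.94,0,0.43, -0.3,1,0.94,0,0.43, -0.3,1,0.94,0,0.43, -0.3,1,0.94,0,0.43]'
python3 -m pendant '[-0.3,1,0.94,0,0.43, -0.3,1,0.94,0,0.43, -0.3,0.8,0.9,0,0.34, -0.3,0,0,0,0, -0.3,0,0,0,0]'
python3 - <<'E'
from bench import state,imaging
import cv2,numpy as np
st=state();q=st["tool_rot"];print(np.degrees(2*np.arctan2(q[2],q[1]))-90,st["q"].round(2))
s=imaging.snapshot("top")
cv2.imwrite("pics/t1.png",cv2.resize(s["pixels"][80:260,180:380,::-1],(660,594),interpolation=cv2.INTER_CUBIC))
E
```

```text
clock: 1.98
tcp_pos: [0.5229, -0.3298, 0.2143]
tool_rot: [0.0, 0.814, 0.58, 0.0]
force: [-0.6, 0.3, -0.1]
finger_gap: 0.0612
clock: 2.6
tcp_pos: [0.6229, -0.2358, 0.2142]
tool_rot: [-0.0, 0.718, 0.696, -0.0]
force: [0.5, -0.3, -0.1]
finger_gap: 0.0612
clock: 3.22
tcp_pos: [0.6769, -0.1826, 0.2141]
tool_rot: [-0.0, 0.66, 0.752, -0.001]
force: [0.0, -0.9, -0.8]
finger_gap: 0.0609
7.458101549665415 [ 0.4   0.7  -0.33  1.31  0.23  1.17  0.18]
```

View pics/t1.png

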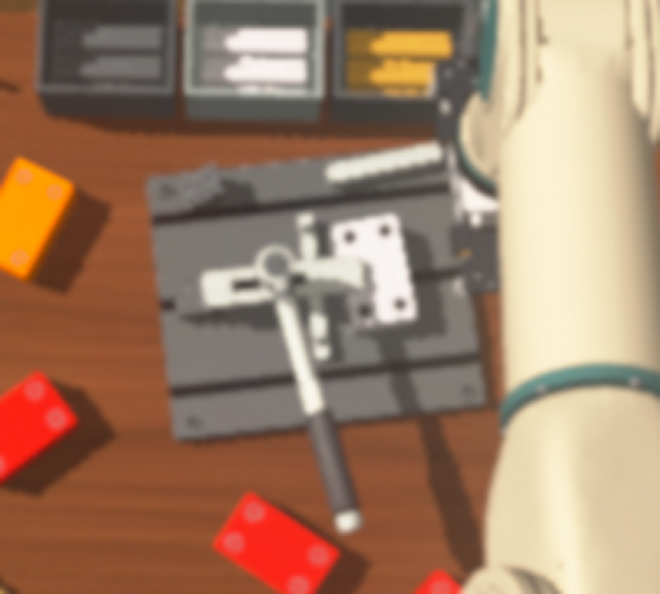

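```bash
python3 -m pendant '[-0.3,0.1,0,-1,0.06, -0.3,0,0,-1,0, -0.3,0,0,-1,0, -0.3,0,0,-1,0, -0.3,0,0,-1,0]'
python3 -m pendant '[-0.3,0,0,-1,0, -0.3,0,0,-1,0, -0.3,0,0,-1,0, -0.3,0,0,-0.9,0, -0.3,0,0,0,0]'
```

```text
clock: 3.9
tcp_pos: [0.6786, -0.1822, 0.1123]
tool_rot: [-0.001, 0.656, 0.754, -0.0]
force: [-0.2, -0.0, 0.4]
finger_gap: 0.0611
clock: 4.53
tcp_pos: [0.6782, -0.1812, 0.0343]
tool_rot: [-0.001, 0.656, 0.755, -0.001]
force: [0.2, 0.7, 0.0]
finger_gap: 0.0611
```

```bash
python3 -m pendant '[-0.3,-0.035,0.25,0,0, -0.3,-0.035,0.25,0,0, -0.3,-0.035,0.25,0,0, -0.3,-0.035,0.25,0,0, -0.3,0,0,0,0]'
python3 -m pendant '[-0.3,-0.028,0.2,0,0, -0.3,-0.028,0.2,0,0, -0.3,-0.028,0.2,0,0, -0.3,0,0,0,0]'
python3 - <<'E'
from bench import state,imaging
import cv2,numpy as np
s=imaging.snapshot("top")
cv2.imwrite("pics/t2.png",cv2.resize(s["pixels"][100:250,195:345,::-1],(600,600),interpolation=cv2.INTER_CUBIC))
E
```

```text
clock: 5.15
tcp_pos: [0.6767, -0.1627, 0.0367]
tool_rot: [0.001, 0.656, 0.755, -0.001]
force: [0.1, -2.9, 1.1]
finger_gap: 0.0608
clock: 5.65
tcp_pos: [0.6753, -0.1516, 0.0367]
tool_rot: [0.001, 0.656, 0.754, -0.001]
force: [-0.2, -4.7, 1.3]
finger_gap: 0.0611
```

View pics/t2.png

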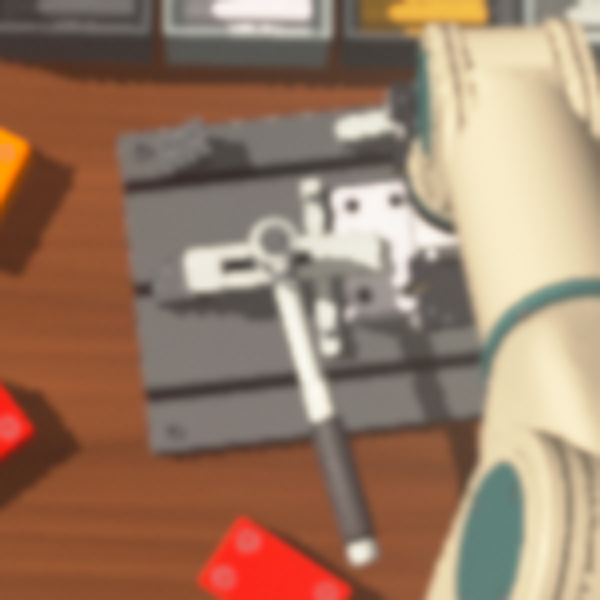

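The block is moving and squaring up. Its left edge is now at x≈340 in the crop, with the fence at x≈320. I'll continue in small steps and watch the force.

```bash
python3 -m pendant '[-0.3,-0.021,0.15,0,0, -0.3,-0.021,0.15,0,0, -0.3,-0.021,0.15,0,0]'
python3 -m pendant '[-0.3,-0.014,0.1,0,0]'
python3 -m pendant '[-0.3,-0.014,0.1,0,0]'
```

```text
clock: 6.08
tcp_pos: [0.6744, -0.1431, 0.0367]
tool_rot: [0.002, 0.657, 0.754, -0.001]
force: [0.8, -6.7, 1.4]
finger_gap: 0.0611
clock: 6.2
tcp_pos: [0.6741, -0.1415, 0.0367]
tool_rot: [0.002, 0.657, 0.754, -0.001]
force: [0.2, -8.0, 1.6]
finger_gap: 0.0613
clock: 6.32
tcp_pos: [0.674, -0.1414, 0.0368]
tool_rot: [0.003, 0.657, 0.754, -0.001]
force: [1.2, -10.4, 2.3]
finger_gap: 0.0612
```

```bash
python3 -m pendant '[-0.3,-0.014,0.1,0,0, -0.3,0,0,0,0]'
python3 -m pendant '[-0.3,-0.014,0.1,0,0, -0.3,0,0,0,0]'
python3 -m pendant '[-0.3,-0.014,0.1,0,0, -0.3,0,0,0,0]'
```

```text
clock: 6.58
tcp_pos: [0.674, -0.1413, 0.0369]
tool_rot: [0.004, 0.657, 0.754, -0.002]
force: [2.1, -11.5, 1.4]
finger_gap: 0.0613
clock: 6.82
tcp_pos: [0.674, -0.1412, 0.0371]
tool_rot: [0.004, 0.658, 0.753, -0.003]
force: [2.1, -13.1, 1.2]
finger_gap: 0.0613
clock: 7.08
tcp_pos: [0.6739, -0.1409, 0.0375]
tool_rot: [0.005, 0.658, 0.753, -0.003]
force: [2.0, -16.5, 3.2]
finger_gap: 0.061
```

The push has stalled with the force rising, so the block is on the fence. I'll back off, lift and check.

```bash
python3 -m pendant '[-0.3,0.05,-0.35,0,0, -0.3,0.14,-1,0,0, -0.3,0.07,-0.5,0,0, -0.3,0,0,1,0, -0.3,0,0,1,0]'
python3 -m pendant '[-0.3,0,-0.5,1,0, -0.3,0,-1,1,0, -0.3,0,-1,1,0, -0.3,0,-1,1,0, -0.3,0,-1,1,0]'
python3 - <<'E'
from bench import state,imaging
import cv2,numpy as np
from h import *
for n in("top","side"):
    s=imaging.snapshot(n); np.savez(n+"1.npz",**s)
    x=s["pixels"][100:250,195:345,::-1] if n=="top" else s["pixels"][160:250,180:330,::-1]
    cv2.imwrite(f"pics/{n}3.png",cv2.resize(x,(600,600) if n=="top" else (800,480),interpolation=cv2.INTER_CUBIC))
    P=pts(s); z=P[...,2]
    m=(abs(z-0.06)<0.0035)&(P[...,0]>.6)&(P[...,0]<.74)&(P[...,1]>-.17)&(P[...,1]<-.06)
    r=cv2.minAreaRect((P[m][:,:2]*1000).astype(np.float32)); print(n,m.sum(),r)
E
```

```text
clock: 7.7
tcp_pos: [0.6781, -0.1662, 0.0779]
tool_rot: [-0.0, 0.656, 0.755, 0.001]
force: [-0.0, 0.7, 0.9]
finger_gap: 0.0611
clock: 8.32
tcp_pos: [0.6784, -0.2567, 0.1792]
tool_rot: [0.001, 0.655, 0.755, 0.001]
force: [0.9, -1.3, -0.5]
finger_gap: 0.0611
top 369 ((669.9840698242188, -100.0753173828125), (100.50737762451172, 59.677024841308594), 7.96993350982666)
side 131 ((663.9945068359375, -95.85306549072266), (101.15426635742188, 70.40953063964844), 8.43984603881836)
```

View pics/top3.png

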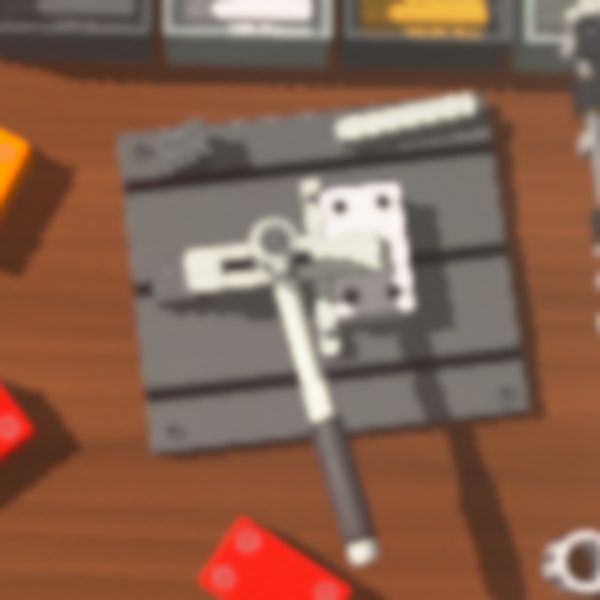

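View pics/side3.png

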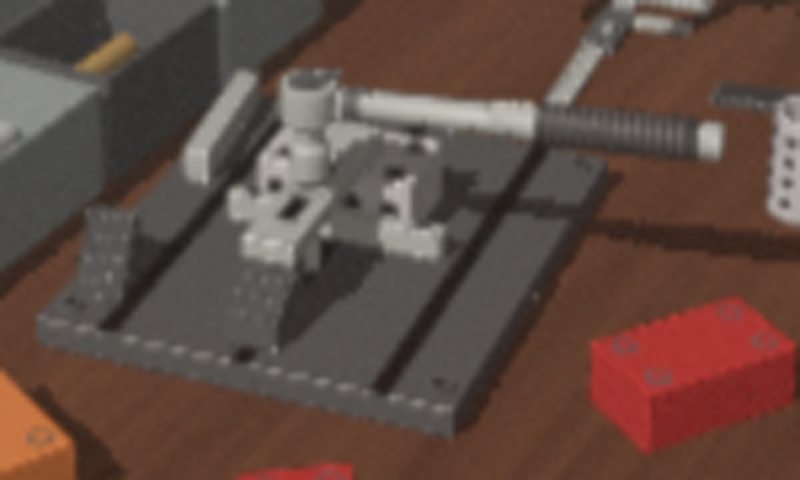

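The block measures square, at 7.97° against the plate's 8.0°, and flush, at fixture y ≈ -74.9 mm. In the crop its edge touches the fence at x≈325. Next is the wrench: close the fingers and go to the -y side of the grip.

```bash
python3 -m pendant '[1,-0.91,0.67,0,0.11, 1,-0.91,0.67,0,0.11, 1,-0.91,0.67,0,0.11, 1,-0.91,0.67,0,0.11, 1,-0.91,0.67,0,0.11]' 20
python3 -m pendant '[1,-0.91,0.67,0,0.11, 1,-0.91,0.67,0,0.11, 1,-0.91,0.67,0,0.11, 1,-0.91,0.67,0,0.11, 1,-0.91,0.67,0,0.11]'
python3 -m pendant '[1,0,0,-0.8,0, 1,0,0,-0.9,0, 1,0,0,-0.9,0, 1,0,0,-0.9,0, 1,0,0,0,0]'
python3 - <<'E'
from bench import state,imaging
import cv2,numpy as np
st=state();q=st["tool_rot"];print(np.degrees(2*np.arctan2(q[2],q[1]))-90,st["q"].round(2))
s=imaging.snapshot("side")
cv2.imwrite("pics/s4.png",cv2.resize(s["pixels"][130:280,180:380,::-1],(800,600),interpolation=cv2.INTER_CUBIC))
E
```

```text
clock: 9.05
tcp_pos: [0.5859, -0.1877, 0.1766]
tool_rot: [-0.0, 0.626, 0.78, 0.001]
force: [0.3, -1.2, 0.0]
finger_gap: 0.0144
clock: 9.68
tcp_pos: [0.4947, -0.1211, 0.1765]
tool_rot: [-0.0, 0.595, 0.804, 0.0]
force: [0.3, -0.6, 0.1]
finger_gap: 0.0005
clock: 10.3
tcp_pos: [0.4944, -0.1217, 0.1056]
tool_rot: [-0.001, 0.595, 0.803, -0.0]
force: [0.0, 0.1, -0.7]
finger_gap: 0.0005
16.925637020537224 [ 0.43  0.56 -0.36  1.98  0.31  0.66  0.17]
```

View pics/s4.png

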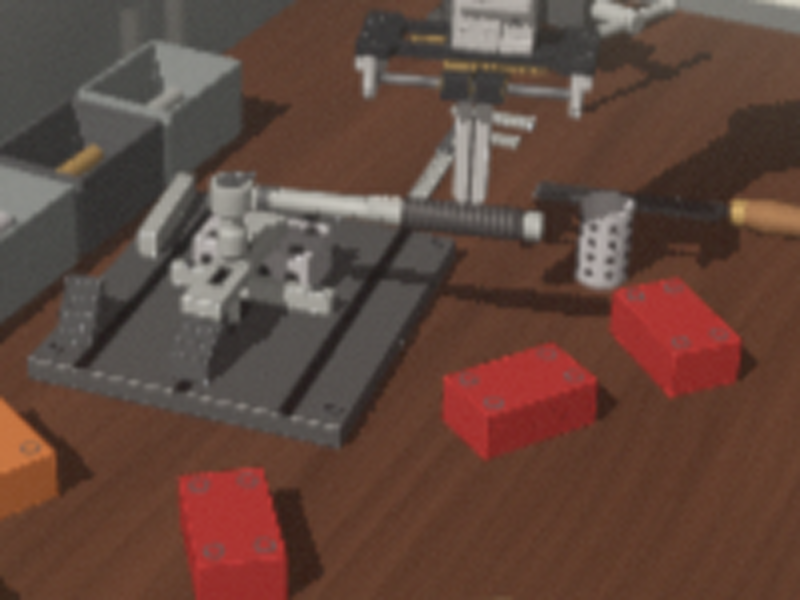

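```bash
python3 -m pendant '[1,-0.072,0.24,0,0, 1,-0.072,0.24,0,0, 1,-0.072,0.24,0,0, 1,-0.072,0.24,0,0]'
python3 -m pendant '[1,-0.175,0.42,0,-0.36, 1,0,0,0,0]'
python3 -m pendant '[1,-0.154,0.43,0,-0.36, 1,-0.132,0.43,0,-0.36]'
python3 -m pendant '[1,-0.11,0.44,0,-0.36, 1,-0.09,0.445,0,-0.36]'
```

```text
clock: 10.85
tcp_pos: [0.4898, -0.1039, 0.1065]
tool_rot: [0.0, 0.596, 0.803, 0.0]
force: [-0.2, 1.5, -0.1]
finger_gap: 0.0006
clock: 11.1
tcp_pos: [0.4864, -0.0955, 0.1064]
tool_rot: [0.0, 0.616, 0.788, -0.0]
force: [-0.1, 0.0, 0.1]
finger_gap: 0.0005
clock: 11.35
tcp_pos: [0.4808, -0.0797, 0.1063]
tool_rot: [0.0, 0.656, 0.755, -0.0]
force: [1.0, -2.9, -0.1]
finger_gap: 0.0003
clock: 11.6
tcp_pos: [0.4766, -0.0619, 0.1063]
tool_rot: [0.0, 0.693, 0.721, -0.0]
force: [0.2, -1.8, 0.4]
finger_gap: 0.0003
```

```bash
python3 -m pendant '[1,-0.066,0.45,0,-0.36, 1,-0.043,0.45,0,-0.36]'
python3 -m pendant '[1,-0.021,0.3,0,-0.24]'
python3 -m pendant '[1,0,0.15,0,-0.12, 1,0,0.15,0,-0.12]'
python3 -m pendant '[1,0,0.15,0,-0.12, 1,0,0.15,0,-0.12]'
```

```text
clock: 11.85
tcp_pos: [0.4742, -0.0439, 0.1063]
tool_rot: [0.0, 0.728, 0.686, -0.001]
force: [-0.2, -1.8, 0.8]
finger_gap: 0.0006
clock: 11.98
tcp_pos: [0.4738, -0.0374, 0.1063]
tool_rot: [0.0, 0.739, 0.674, -0.0]
force: [-1.0, -2.3, 1.1]
finger_gap: 0.0008
clock: 12.22
tcp_pos: [0.4736, -0.0313, 0.1062]
tool_rot: [-0.0, 0.75, 0.661, -0.0]
force: [-1.4, -2.3, 0.6]
finger_gap: 0.0005
clock: 12.48
tcp_pos: [0.4737, -0.025, 0.1062]
tool_rot: [-0.0, 0.761, 0.648, -0.0]
force: [-1.4, -2.3, 0.8]
finger_gap: 0.0008
```

```bash
python3 -m pendant '[1,0.005,0.15,0,-0.12, 1,0.006,0.15,0,-0.12]'
python3 -m pendant '[1,0.008,0.15,0,-0.12, 1,0.01,0.15,0,-0.12]'
python3 -m pendant '[1,0.012,0.15,0,-0.12, 1,0.015,0.15,0,-0.12]'
python3 -m pendant '[1,0.017,0.15,0,-0.12, 1,0.02,0.15,0,-0.12]'
```

```text
clock: 12.72
tcp_pos: [0.474, -0.0188, 0.1062]
tool_rot: [-0.0, 0.772, 0.635, -0.0]
force: [-2.4, -1.4, 1.3]
finger_gap: 0.0005
clock: 12.98
tcp_pos: [0.4745, -0.0128, 0.1062]
tool_rot: [-0.0, 0.783, 0.622, -0.0]
force: [-1.7, -2.9, 1.4]
finger_gap: 0.0005
clock: 13.22
tcp_pos: [0.4751, -0.0068, 0.1062]
tool_rot: [-0.0, 0.793, 0.609, -0.0]
force: [-1.6, -2.5, 1.2]
finger_gap: 0.0007
clock: 13.48
tcp_pos: [0.4759, -0.0008, 0.1063]
tool_rot: [-0.0, 0.803, 0.596, 0.0]
force: [-1.5, -3.3, 0.6]
finger_gap: 0.0003
```

```bash
python3 -m pendant '[1,0.024,0.15,0,-0.12, 1,0.026,0.15,0,-0.12]'
python3 -m pendant '[1,0.029,0.15,0,-0.12, 1,0.031,0.15,0,-0.12]'
```

```text
clock: 13.72
tcp_pos: [0.4761, 0.0028, 0.1061]
tool_rot: [0.001, 0.813, 0.582, -0.002]
force: [-1.8, -10.4, 1.7]
finger_gap: 0.0004
clock: 13.98
tcp_pos: [0.4771, 0.0082, 0.1061]
tool_rot: [0.001, 0.823, 0.568, -0.002]
force: [-2.2, -7.2, 2.3]
finger_gap: 0.0008
```

```bash
python3 -m pendant '[1,0.034,0.145,0,-0.12, 1,0.036,0.145,0,-0.12]'
```

```text
clock: 14.22
tcp_pos: [0.4795, 0.0164, 0.1062]
tool_rot: [0.0, 0.832, 0.554, -0.0]
force: [-1.1, -1.9, -0.7]
finger_gap: 0.0005
```

The force rose to about 10.5 N, then fell to 1.9 N while the grip ran on about 12 mm. That is the click, so I stop here and back off.

```bash
python3 -m pendant '[1,-0.04,-0.2,0,0, 1,-0.04,-0.2,0,0, 1,-0.04,-0.2,0,0, 1,-0.04,-0.2,0,0]'
python3 -m pendant '[1,-0.1,-0.4,0,0, 1,-0.1,-0.6,0,0, 1,0,0,0.5,0, 1,0,-0.5,1,0, 1,0,-1,1,0]'
python3 -m pendant '[1,0,-1,1,0, 1,0,-1,1,0, 1,0,-1,1,0, 1,0,-1,0,0, 1,0,-1,0,0]'
python3 - <<'E'
from bench import state,imaging
import cv2,numpy as np
from h import *
for n in("top","side"):
    s=imaging.snapshot(n); np.savez(n+"2.npz",**s)
    x=s["pixels"][100:250,195:345,::-1] if n=="top" else s["pixels"][150:260,170:330,::-1]
    cv2.imwrite(f"pics/{n}5.png",cv2.resize(x,(600,600) if n=="top" else (800,550),interpolation=cv2.INTER_CUBIC))
    P=pts(s); z=P[...,2]
    m=(abs(z-0.06)<0.0035)&(P[...,0]>.6)&(P[...,0]<.74)&(P[...,1]>-.17)&(P[...,1]<-.06)
    print(n,m.sum(),cv2.minAreaRect((P[m][:,:2]*1000).astype(np.float32)))
    m=(z>.125)&(z<.15)&(P[...,0]>.40)&(P[...,0]<.60)&(P[...,1]>-.1)&(P[...,1]<.12)
    p=P[m]
    if len(p): 
        a=np.polyfit(p[:,0],p[:,1],1); print(len(p),a,np.degrees(np.arctan(a[0])))
E
```

```text
clock: 14.72
tcp_pos: [0.4761, 0.0002, 0.1062]
tool_rot: [-0.0, 0.832, 0.555, -0.0]
force: [-1.2, -0.2, -0.5]
finger_gap: 0.0006
clock: 15.35
tcp_pos: [0.4729, -0.0483, 0.1575]
tool_rot: [-0.0, 0.831, 0.556, 0.001]
force: [1.1, 0.2, -1.0]
finger_gap: 0.0005
clock: 15.98
tcp_pos: [0.473, -0.1495, 0.2175]
tool_rot: [0.001, 0.832, 0.555, 0.001]
force: [-0.4, -0.6, 0.4]
finger_gap: 0.0005
top 386 ((669.4205322265625, -95.27845764160156), (100.43440246582031, 69.77532958984375), 7.695501327514648)
459 [-0.29250053  0.16566683] -16.30422594517995
side 83 ((662.1822509765625, -93.22569274902344), (104.42002868652344, 59.237030029296875), 17.074243545532227)
396 [-0.30065989  0.17264252] -16.733925177262147
```

View pics/top5.png

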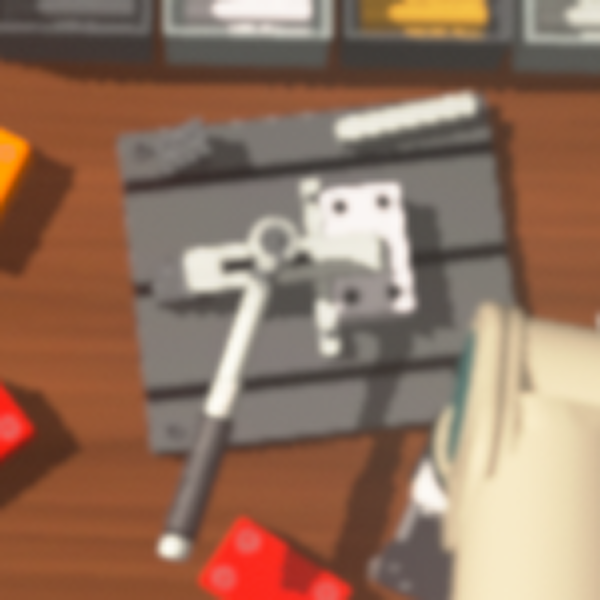

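View pics/side5.png

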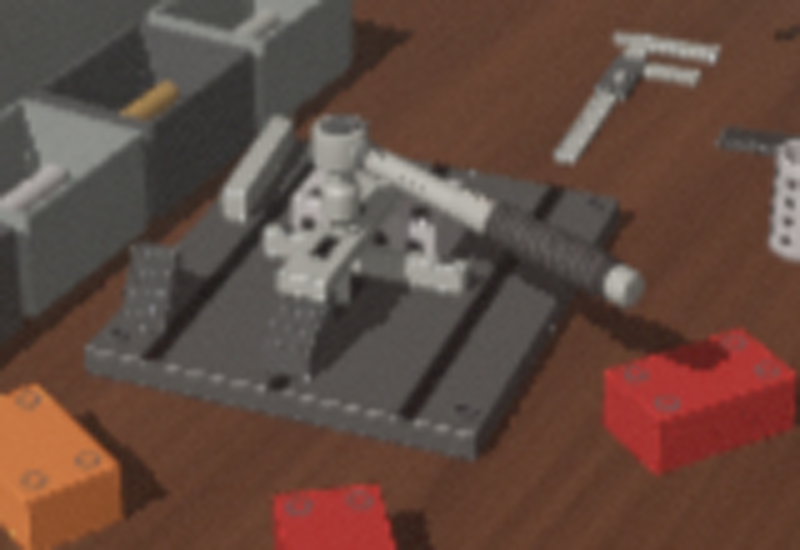

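The top crop shows:
- **Handle:** it now lies from (265,240) to (173,548). That is a 0.58 rad turn, with about 0.07 rad of spring-back, and its line runs through the nut axis.
- **Block:** it is still on the fence.
- **Arm:** it is clear of everything.

I'm handing in.

```bash
python3 -m pendant '[1,0,0,0,0, 1,0,0,0,0, 1,0,0,0,0]'
python3 -c "
from bench import ticket;print(ticket.job_done())"
```

```text
clock: 16.45
tcp_pos: [0.4724, -0.1483, 0.2163]
tool_rot: [-0.0, 0.831, 0.556, 0.0]
force: [-0.1, 0.0, 0.2]
finger_gap: 0.0004
the job is handed in; nothing more can be done
None
```

I slid the block flush against the fence and tightened the wrench to its first click. I then backed the arm away and handed the job in at 16.5 s. No verdict came back.

- **Block:** before tightening, it measured 7.97° against the plate's 8.0°, with its centre at fixture y about -74.9 mm and x about +4.6 mm. After tightening, its outer edge had not moved.
- **Wrench:** I pushed the grip clockwise until the force rose to about 10.5 N and then dropped to about 2 N. The grip ran on about 12 mm past the break, just short of the 14 mm hard stop. I stopped there. The handle then sprang back about 0.07 rad and points straight at the nut again, about 0.58 rad round from where it started.
- **Disagreeing check:** after tightening, the automatic rectangle fit of the block top gave 70 mm instead of 60 mm in the top view. I put that down to the lowered strap mixing into the height mask. The side-view fit (17°) had too few points to use.
- **Not checked:** I could not measure the strap's force on the block or the overtightening directly. I also did not measure the bystanders again. They looked undisturbed in the pictures where visible, and the arm kept clear of them.

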